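# Turn the enamelled plaque to its blank back

## Robot

A 6-joint arm with a two-finger parallel gripper is mounted at the origin on the work surface. World frame = base frame: x ahead of the robot, y to its left, z up, the work surface at z = 0. Lengths are in m, angles in rad, forces in N, time in s.
With the tool pointing down it reaches from about 0.3 to 0.875 m from the base axis. Payload 6.4 kg.
Tool frame: the origin (TCP) lies midway between the tips of the shut fingers; the grasp point (between the pads) lies 19 mm behind it (ctrl.pinch_z is the distance from the TCP to the grasp point, in m); z points along the fingers, y is the line along which they close (so a half turn about z gives the same grasp; the last joint's range is limited). The gripper opens to 85 mm and grips with 20 to 120 N. Pads are 22 mm wide; open, the fingers measure 114 mm over their backs; the gripper's body (76 mm by 85 mm) begins 54 mm behind the grasp point. The pads swing forward as they close: fully open they stand 13 mm farther back than shut.
Start: joints at [1.073, 0.181, 1.607, -0, 1.354, -0.206], TCP at [0.165, 0.551, 0.231] pointing down, gripper open.
Joint ranges: [-2.99, 2.99], [-0.89, 2.07], [0.3, 2.58], [-1.14, 4.28], [0, 2.63], [-3.12, 3.12]. Speed limits (rad/s): [2.57, 2.57, 3.01, 3.14, 3.14, 3.14].

## Interface

Orientations are given as a unit quaternion [w, x, y, z].
In Python, from bench import ctrl gives the robot as it stands.
- The arm moves only by the tool apply_moves, never from a script. Its argument "moves" is a list of rows, each an object with "jaw": the opening, from 0 (shut) to 1 (fully open); "offset": the shift along the tool's x, y, z in mm, a list of three; "rot": the turn, a rotation vector about the tool's x, y, z in degrees, a list of three. In form: [{"jaw": jaw, "offset": [dx, dy, dz], "rot": [ax, ay, az]}, ...]. A call has exactly 5 rows; each row shifts and turns the commanded pose from where the row before left it, along the tool's axes as they then stand; what a row does not reach is not made up. A row lasts 1/8 s, in which the tool goes at most 62.5 mm and 10.7 degrees, less where a joint would pass 70% of its speed; a pose out of reach is approached as far as the arm can. A call is refused whole if a number of a shift passes 62.5 or a number of a turn 10.7, either way. A call with a gripper value outside its range is refused whole. The fingers move at their own pace and stop on an object; the grip force is fixed at half the most. Time passes only in rows, so rows that do not move let the fingers close, or fill a call up. It gives the time, the measured TCP pose, the force, the opening and the grip force at its end, in the units of the state.
- ctrl.get_obs(): the state, without advancing time (a new reading comes with each control period).
- ctrl.camera(name): name is "side" or "top" or "wrist"; returns (picture, depth): 480x640x3 uint8, red, green, blue; 480x640 float32, m along the optical axis (not along the pixel's ray), 0 where there is no reading.
- ctrl.camera_params(name): a dict with "K" (3x3 intrinsics, pixels), "dist" ([k1, k2, p1, p2, k3] as OpenCV has them; the pictures are not rectified), "cam_to_world" (4x4, takes a point from camera to world coordinates); the wrist camera has in their place "mount" (4x4, takes a point from camera to tool coordinates, whose origin is the TCP and whose axes are the flange's). Camera axes: x right, y down, z forward; pixel columns grow to the right and rows downward; lengths in m; the calibration is good to about 2 mm. A picture is of the moment at which its call begins: read the wrist's pose just before it. camera_params takes no time and is no camera call.
- ctrl.hand_in(): hands the job in; it is judged then, once.
Trained networks look in the newest picture that a camera, given by its name, has taken for a name from the list of things; names that differ only in an ending like _2 or _b are one class to them, and where a whole thing is asked for, a point or a joint stands for the part that bears it (a point fixed in the world has none). Each returns a list of dicts, best first, with "score" (0 to 1); they miss things now and then, are a little off and sometimes report something else, mostly with a low value. They report only what shows in the picture. A call takes as long as a camera call. They do not tell look-alikes from the thing itself.
- ctrl.outline_of(camera, target): "region" (480x640 bool, what is visible of it) and "position" ([column, row] in pixels, amid what is visible of it).
The state is a dict: "time_s": time; "q": joint angles; "dq": joint speeds; "joint_efforts": joint torques, N m; "eef_pos": TCP position; "eef_rot": TCP orientation; "wrist_force": force on the tool from outside, world axes, zero at the start; "torque": the same for the moment, N m; "opening": opening from 0.0 (shut) to 1.0 (fully open); "grasp_force": force on a finger pad.
Only numpy, scipy, OpenCV 4.12 (cv2) and the standard library are available. Lean on these libraries where they do the work, as an engineer would, in place of code of your own. Each camera call takes 0.05 s, during which the arm holds its last target. There are 200 camera calls.

## Task

The flower side of the oblong plaque is finished and its plain back is next: turn the plaque half a turn on its dowel, either way round, so that its plain back looks out over the sloped side of its wooden block, parallel to the block's long edges. Leave the round medallion on the other block turned as it is.

Things in the scene. Friction and masses are not known exactly. Their poses are not given: they have to be found in the camera images.
- plaque_block: pale wooden block that carries the oblong plaque, fixed to the table; 80 mm (x) by 130 mm (y, its long edges) by 45 mm high, with one long side sloped: the slope looks along the block's +x. An upright dowel, 10 mm thick, stands from its top up to the plaque. Origin: on the table, on the dowel's vertical axis (the block reaches 45 mm to +x of it and 35 mm to -x); z up.
- plaque (a joint): angle (rad) of the oblong plaque about the dowel's vertical axis, counter-clockwise from above: 0 when it is parallel to the block's long edges with its flower side looking over the slope, pi or -pi when its plain back does. No end stops; light friction (0.03 N m), so it stays where it is left. It starts within 0.3 rad of 0.
- plaque_centre (a point): centre of the oblong plaque, an upright aluminium plate 120 mm wide (along its y), 60 mm high and 8 mm thick (along its x), turning about its own vertical mid-line, which is the dowel's axis. x points out of the flower side, z up. The centre is 140 mm above the table, the lower edge at 110 mm, the top edge at 170 mm, nothing above it. A flower of low brass discs stands 3 mm proud in the middle of one side, within 21 mm of the centre; the other side is plain.
- medal_rim (a point): point on the rim, half-way up, of the round medallion that is to be left alone: an upright aluminium disc 72 mm across and 8 mm thick with the same flower, centre 146 mm above the table, pivoted in the same way on the dowel of a block like the first. The point lies 36 mm from that disc's vertical axis, which is at -36 mm along this point's y; x points out of its flower side.
There are look-alikes about, which are no part of the job. What is shaped like the plaque_block but green or pink is not meant.

How it is judged:
By the outcome, as a careful person would: the job done as asked, in the order asked, and still so for the second after the job is handed in, with the robot touching nothing.
It also fails if it takes over 40 s, if anything falls off the work surface, if the arm or the gripper's body presses on something with over 40 N, if the wrist force passes 120 N, or if a joint passes its speed limit or range.

## Working session

There is one attempt and no reset: what is moved stays moved. The work goes in short steps, Python scripts to look and compute and a tool call to move; the robot and the scene stay as the last step left them, time stands still between calls to the robot, and variables do not carry over. Pictures are saved under pics/ and viewed, at most 10 in all, crops included, and the job is handed in when it is done.

Besides the shell and the picture viewer there is one more tool, called after "Call:" by a JSON object that holds its "op" and its "data". apply_moves: Moves the arm, as the interface text tells. Its arguments: {"type":"object","properties":{"moves":{"type":"array"}},"required":["moves"]}

```bash
mkdir -p pics; ls; python3 - <<'E'
from bench import ctrl
import cv2,numpy as np
a,d=ctrl.camera("top"); b,e=ctrl.camera("side")
cv2.imwrite("pics/t.png",cv2.cvtColor(a,cv2.COLOR_RGB2BGR));cv2.imwrite("pics/s.png",cv2.cvtColor(b,cv2.COLOR_RGB2BGR))
for c in("top","side"):
  p=ctrl.camera_params(c);print(p["cam_to_world"].round(3).tolist() if hasattr(p["cam_to_world"],'round') else p["cam_to_world"])
  for t in("plaque_block","plaque","plaque_centre","medal_rim"):
    print(c,t,[(round(r["score"],2),np.round(r["position"]).tolist(),int(r["region"].sum())) for r in ctrl.outline_of(c,t)])
o=ctrl.get_obs();print(o)
E
```

```text
pics
[[0.08, -0.975, 0.208, 0.192], [-0.997, -0.078, 0.018, -0.077], [-0.001, -0.208, -0.978, 1.482], [0.0, 0.0, 0.0, 1.0]]
top plaque_block [(0.85, [456.0, 178.0], 2104), (0.72, [389.0, 201.0], 1784), (0.69, [424.0, 321.0], 1893)]
top plaque [(0.92, [372.0, 261.0], 419), (0.64, [431.0, 321.0], 328), (0.59, [394.0, 192.0], 514)]
top plaque_centre [(0.84, [389.0, 192.0], 483), (0.76, [463.0, 166.0], 672), (0.59, [433.0, 321.0], 311)]
top medal_rim [(0.59, [219.0, 198.0], 351), (0.45, [390.0, 202.0], 1880)]
[[0.743, -0.37, 0.557, -0.127], [-0.669, -0.441, 0.599, -0.728], [0.024, -0.818, -0.575, 0.747], [0.0, 0.0, 0.0, 1.0]]
side plaque_block [(0.92, [414.0, 284.0], 4031), (0.8, [508.0, 307.0], 4372), (0.71, [339.0, 304.0], 3299), (0.64, [344.0, 393.0], 6131)]
side plaque [(0.96, [518.0, 273.0], 1805), (0.75, [419.0, 247.0], 1757), (0.61, [341.0, 279.0], 1578), (0.55, [346.0, 353.0], 2263)]
side plaque_centre [(0.92, [347.0, 354.0], 2353), (0.86, [518.0, 272.0], 1826), (0.72, [412.0, 249.0], 1811), (0.55, [341.0, 276.0], 1602)]
side medal_rim [(0.75, [268.0, 180.0], 672)]
{'time_s': 0.5, 'q': array([ 1.07269470e+00,  1.80833658e-01,  1.60703579e+00, -1.40762990e-05,
        1.35378685e+00, -2.06298252e-01]), 'dq': array([ 0.00106465, -0.00128549, -0.00214051, -0.00122772, -0.00023062,
       -0.00026588]), 'joint_efforts': array([-9.93729300e-04, -4.44441926e+01, -3.51367378e+01, -3.22280684e-04,
        1.84915611e-03,  2.89488480e-05]), 'eef_pos': array([0.16540077, 0.55069375, 0.23125219]), 'eef_rot': array([-4.52624918e-06,  1.45383094e-01,  9.89375437e-01, -3.22394558e-05]), 'wrist_force': array([-0.63068398, -0.91973678, -0.40969409]), 'torque': array([ 0.03558494,  0.08584625, -0.00611553]), 'grasp_force': 0.0, 'opening': 1.0003639149960022}
```

View pics/t.png

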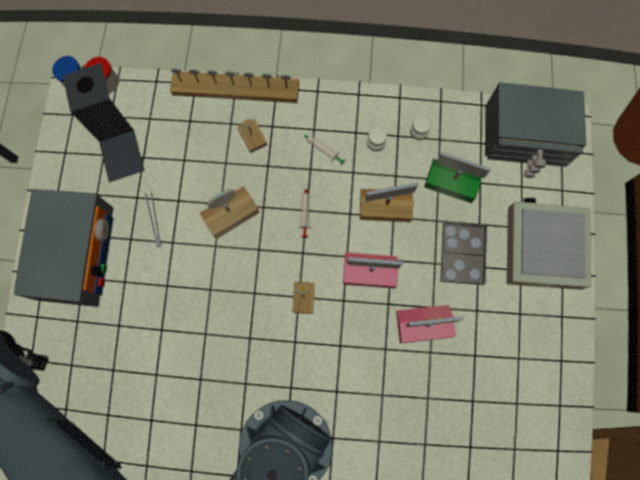

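View pics/s.png

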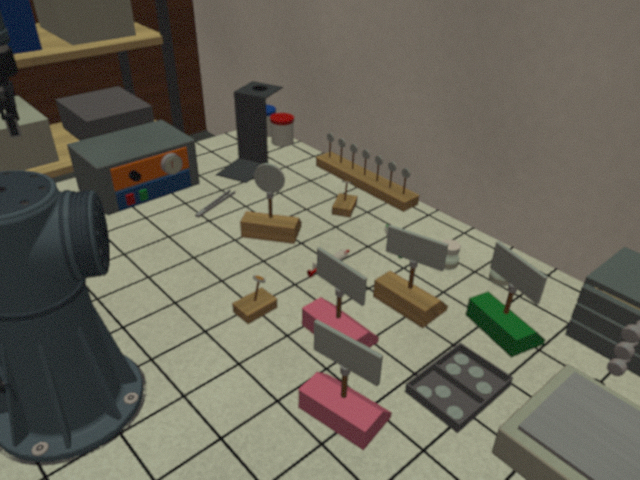

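The target is the wooden block at top (387,204), with its plaque at (392,192); in the side view they are at (410,298) and (415,247). The medallion is at top (222,198). Next I'll measure both from depth.

```bash
cat > h.py <<'E'
from bench import ctrl
import cv2,numpy as np
from scipy.spatial.transform import Rotation as R
def cloud(c,d,mask=None,T=None):
    p=ctrl.camera_params(c);K=np.array(p["K"]);D=np.array(p["dist"])
    if mask is None: mask=np.ones(d.shape,bool)
    v,u=np.nonzero(mask&(d>0));z=d[v,u]
    n=cv2.undistortPoints(np.stack([u,v],1).astype(np.float64)[:,None],K,D)[:,0]
    P=np.c_[n*z[:,None],z]
    T=np.array(p["cam_to_world"]) if T is None else T
    return P@T[:3,:3].T+T[:3,3],u,v
E
python3 - <<'E'
from h import *
for c in("top","side"):
  a,d=ctrl.camera(c);P,u,v=cloud(c,d)
  # near target
  b=(abs(u-387)<40)&(abs(v-198)<28) if c=="top" else (abs(u-412)<42)&(abs(v-275)<55)
  P=P[b]
  pl=P[(P[:,2]>.118)&(P[:,2]<.19)]; 
  bk=P[(P[:,2]>.02)&(P[:,2]<.06)]
  print(c,len(pl),len(bk))
  for n,q in(("pl",pl),("bk",bk)):
    x,y=q[:,0],q[:,1];r=cv2.minAreaRect(q[:,:2].astype(np.float32));print(n,q.mean(0).round(3),np.percentile(q,[2,50,98],axis=0).round(3).tolist(),r)
  m=pl[:,:2].mean(0);U,S,V=np.linalg.svd(pl[:,:2]-m);print("dir",V[0],S/np.sqrt(len(pl)))
  top=P[(P[:,2]>.038)&(P[:,2]<.055)]
  m=top[:,:2].mean(0);print("top",cv2.minAreaRect(top[:,:2].astype(np.float32)))
E
```

```text
top 453 1154
pl [ 0.599 -0.199  0.153] [[0.584, -0.253, 0.12], [0.599, -0.199, 0.158], [0.616, -0.144, 0.173]] ((0.6014714241027832, -0.19911783933639526), (0.010834108106791973, 0.11826031655073166), 15.445075988769531)
bk [ 0.592 -0.201  0.042] [[0.567, -0.261, 0.023], [0.59, -0.204, 0.044], [0.634, -0.136, 0.051]] ((0.6087318658828735, -0.21820466220378876), (0.09429652243852615, 0.17762313783168793), 11.4102783203125)
dir [-0.264236    0.96445805] [0.03422172 0.00234253]
top ((0.6022148728370667, -0.21958273649215698), (0.08312707394361496, 0.17714521288871765), 15.265439987182617)
side 1572 1933
pl [ 0.601 -0.201  0.147] [[0.584, -0.255, 0.119], [0.601, -0.201, 0.148], [0.617, -0.144, 0.172]] ((0.6017147898674011, -0.19877254962921143), (0.014730546623468399, 0.12046251446008682), 15.927169799804688)
bk [ 0.603 -0.203  0.041] [[0.566, -0.264, 0.021], [0.585, -0.202, 0.045], [0.775, -0.138, 0.057]] ((0.6844895482063293, -0.14634032547473907), (0.3273965120315552, 0.1579579859972), 36.325199127197266)
dir [ 0.27358865 -0.96184679] [0.03475357 0.00198396]
top ((0.6787624359130859, -0.19771985709667206), (0.22789599001407623, 0.1317274123430252), 0.9197180867195129)
```

The slope looks along about +x world. The axis is near (0.602, -0.199), and the plaque is about 15.4° CCW of world y. I'll move over there.

Call:
{"op": "apply_moves", "data": {"moves": [{"jaw": 1, "offset": [-42, -39, -15], "rot": [0, 0, 0]}, {"jaw": 1, "offset": [-42, -39, -15], "rot": [0, 0, 0]}, {"jaw": 1, "offset": [-42, -39, -15], "rot": [0, 0, 0]}, {"jaw": 1, "offset": [-42, -39, -15], "rot": [0, 0, 0]}, {"jaw": 1, "offset": [-42, -39, -15], "rot": [0, 0, 0]}]}}

```text
time_s: 1.23
eef_pos: [0.311, 0.302, 0.307]
eef_rot: [0.0, 0.145, 0.989, 0.0]
wrist_force: [1.4, 0.9, -0.3]
opening: 0.998
grasp_force: 0.0
```

Call:
{"op": "apply_moves", "data": {"moves": [{"jaw": 1, "offset": [-42, -39, 0], "rot": [0, 0, 0]}, {"jaw": 1, "offset": [-42, -39, 0], "rot": [0, 0, 0]}, {"jaw": 1, "offset": [-42, -39, 0], "rot": [0, 0, 0]}, {"jaw": 1, "offset": [-42, -39, 0], "rot": [0, 0, 0]}, {"jaw": 1, "offset": [-42, -39, 0], "rot": [0, 0, 0]}]}}

```text
time_s: 1.85
eef_pos: [0.4562, 0.0545, 0.3067]
eef_rot: [0.001, 0.146, 0.989, 0.0]
wrist_force: [0.2, 0.4, 0.1]
opening: 0.999
grasp_force: 0.0
```

```bash
python3 - <<'E'
from h import *
p=ctrl.camera_params("wrist");print(np.round(p["mount"],3).tolist(),np.round(p["K"],0).tolist());o=ctrl.get_obs();print(o["eef_pos"],o["q"],o["time_s"],R.from_quat(np.r_[o["eef_rot"][1:],o["eef_rot"][0]]).as_matrix().round(3).tolist())
E
```

```text
[[0.0, -0.96, -0.281, 0.072], [1.0, 0.0, -0.0, -0.0], [0.0, -0.281, 0.96, -0.142], [0.0, 0.0, 0.0, 1.0]] [[414.0, 0.0, 323.0], [0.0, 414.0, 232.0], [0.0, 0.0, 1.0]]
[0.45619594 0.05452424 0.30666456] [-1.40477628e-01 -1.45441345e-01  1.78649975e+00  1.94578157e-04
  1.49944407e+00 -1.41910031e+00] 1.85 [[-0.958, 0.288, 0.001], [0.288, 0.958, 0.0], [-0.001, 0.0, -1.0]]
```

Call:
{"op": "apply_moves", "data": {"moves": [{"jaw": 1, "offset": [-43, -40, 0], "rot": [0, 0, 0]}, {"jaw": 1, "offset": [-43, -40, 0], "rot": [0, 0, 0]}, {"jaw": 1, "offset": [-43, -40, 0], "rot": [0, 0, 0]}, {"jaw": 1, "offset": [-43, -40, 0], "rot": [0, 0, 0]}, {"jaw": 1, "offset": [-42, -41, 0], "rot": [0, 0, 0]}]}}

```text
time_s: 2.48
eef_pos: [0.6034, -0.1995, 0.3063]
eef_rot: [0.0, 0.145, 0.989, 0.0]
wrist_force: [0.4, 0.2, 1.4]
opening: 0.999
grasp_force: 0.0
```

```bash
cat >> h.py <<'E'
def wrist(fn):
    o=ctrl.get_obs();T=np.eye(4);T[:3,:3]=R.from_quat(np.r_[o["eef_rot"][1:],o["eef_rot"][0]]).as_matrix();T[:3,3]=o["eef_pos"]
    a,d=ctrl.camera("wrist");cv2.imwrite(fn,cv2.cvtColor(a,cv2.COLOR_RGB2BGR))
    P,u,v=cloud("wrist",d,T=T@np.array(ctrl.camera_params("wrist")["mount"]));print(o["eef_pos"],o["q"].round(3))
    near=np.hypot(P[:,0]-.602,P[:,1]+.199)<.12
    pl=P[near&(P[:,2]>.162)&(P[:,2]<.18)&(np.hypot(P[:,0]-.602,P[:,1]+.199)<.075)];print("plaque top",len(pl),cv2.minAreaRect(pl[:,:2].astype(np.float32)),pl[:,2].max())
    Q=P[near];w=near&(P[:,2]>.035)&(P[:,2]<.055);bt=P[w];print("block top",len(bt),bt[:,2].mean(),cv2.minAreaRect(bt[:,:2].astype(np.float32)))
    b=P[near&(P[:,2]>.006)&(P[:,2]<.055)];print("block all",len(b),cv2.minAreaRect(b[:,:2].astype(np.float32)))
    np.savez(fn+".npz",P=P,u=u,v=v)
E
python3 -c "
from h import *
wrist('pics/w1.png')"
```

```text
[ 0.60341256 -0.19948475  0.3063283 ] [-0.506  0.265  1.356  0.     1.521 -1.785]
plaque top 2122 ((0.6022788286209106, -0.1978941112756729), (0.008676783181726933, 0.11980383098125458), 16.14148712158203) 0.1708440302694224
block top 5732 0.043698866614895 ((0.603237509727478, -0.22246716916561127), (0.08918357640504837, 0.18940871953964233), 18.017101287841797)
block all 6818 ((0.6110968589782715, -0.21900396049022675), (0.09732374548912048, 0.18301168084144592), 9.890366554260254)
```

View pics/w1.png

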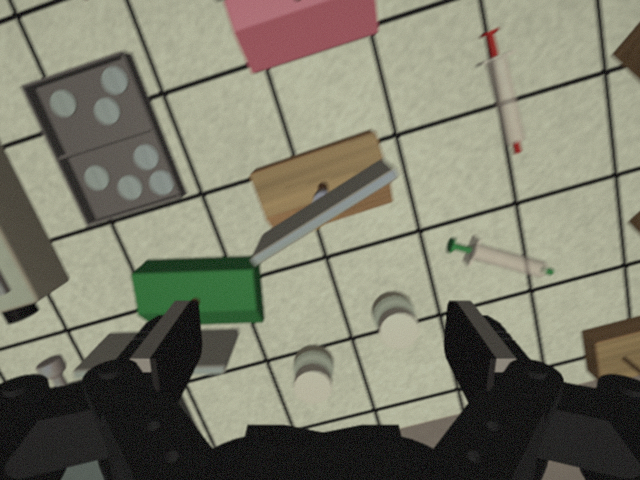

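The target block is at (320,180) in the wrist view. The plaque above it shows a plain near face, and the green block is to its lower left. Next I'll get the block yaw from its near top edge.

```bash
python3 - <<'E'
from h import *
f=np.load("pics/w1.png.npz");P=f["P"]
im=cv2.imread("pics/w1.png");hsv=cv2.cvtColor(im,cv2.COLOR_BGR2HSV)[f["v"],f["u"]]
g=np.hypot(P[:,0]-.602,P[:,1]+.199)<.085
for zl,zh in((.040,.055),(.006,.055)):
  s=g&(P[:,2]>zl)&(P[:,2]<zh)&(hsv[:,0]<25)&(hsv[:,1]>60)
  b=P[s];print(len(b),cv2.minAreaRect(b[:,:2].astype(np.float32)))
  ys=np.arange(-.255,-.145,.005);e=np.array([[y,np.percentile(q,2)] for y in ys if len(q:=b[abs(b[:,1]-y)<.0025,0])>5])
  c=np.polyfit(e[:,0],e[:,1],1);print("near edge x at y=-.199",np.polyval(c,-.199),"yaw",-np.degrees(np.arctan(c[0])),np.std(e[:,1]-np.polyval(c,e[:,0])))
  for x in(.575,.585,.595):
    q=b[abs(b[:,0]-x)<.003];print(x,q[:,1].min(),q[:,1].max())
s=g&(P[:,2]>.006)&(hsv[:,0]<25)&(hsv[:,1]>60)&(P[:,2]<.055)
for x in np.arange(.565,.66,.01):
  q=P[s&(abs(P[:,0]-x)<.003)&(P[:,1]>-.2)];print(round(x,3),len(q),np.median(q[:,2]) if len(q) else 0)
E
```

```text
5394 ((0.5932348966598511, -0.19830447435379028), (0.05240855738520622, 0.13006563484668732), 1.8693327903747559)
near edge x at y=-.199 0.5677768102354562 yaw 2.0650055331351616 0.00012693333808359126
0.575 -0.26368861081432154 -0.13378902117579375
0.585 -0.2635086946669387 -0.1361787552666205
0.595 -0.2629217477278513 -0.13706547112260611
6258 ((0.6069813370704651, -0.19796884059906006), (0.0804901272058487, 0.12993407249450684), 1.5130994319915771)
near edge x at y=-.199 0.5672188639232236 yaw 1.8939699929290337 5.3355889254010787e-05
0.575 -0.26368861081432154 -0.13378902117579375
0.585 -0.2635086946669387 -0.1361787552666205
0.595 -0.2629217477278513 -0.13706547112260611
0.565 206 0.042695993243591274
0.575 423 0.04397683008708064
0.585 406 0.04405397060939589
0.595 328 0.04400052274521113
0.605 71 0.04400623492743427
0.615 0 0
0.625 64 0.03126923843701715
0.635 165 0.021768877850030566
0.645 176 0.013203400932925768
0.655 0 0
```

Call:
{"op": "apply_moves", "data": {"moves": [{"jaw": 1, "offset": [0, 0, 0], "rot": [0, 0, 10.6]}, {"jaw": 1, "offset": [0, 0, 0], "rot": [0, 0, 10.6]}, {"jaw": 1, "offset": [0, 0, 0], "rot": [0, 0, 10.6]}, {"jaw": 1, "offset": [0, 0, 0], "rot": [0, 0, 10.6]}, {"jaw": 1, "offset": [0, 0, 0], "rot": [0, 0, 10.6]}]}}

```text
time_s: 3.15
eef_pos: [0.6025, -0.1976, 0.3062]
eef_rot: [-0.0, 0.574, 0.819, -0.0]
wrist_force: [-0.8, -0.5, 0.1]
opening: 0.999
grasp_force: 0.0
```

Call:
{"op": "apply_moves", "data": {"moves": [{"jaw": 1, "offset": [1.8, -0.8, 30], "rot": [0, 0, 4.2]}, {"jaw": 1, "offset": [0, 0, 40], "rot": [0, 0, 0]}, {"jaw": 0.5, "offset": [0, 0, 40], "rot": [0, 0, 0]}, {"jaw": 0.5, "offset": [0, 0, 38], "rot": [0, 0, 0]}, {"jaw": 0.5, "offset": [0, 0, 0], "rot": [0, 0, 0]}]}}

```text
time_s: 3.78
eef_pos: [0.5988, -0.195, 0.1546]
eef_rot: [-0.004, 0.601, 0.799, -0.001]
wrist_force: [-0.7, -0.4, 0.4]
opening: 0.502
grasp_force: 0.0
```

```bash
python3 -c "
from h import *
wrist('pics/w2.png');o=ctrl.get_obs();print(o['wrist_force'],R.from_quat(np.r_[o['eef_rot'][1:],o['eef_rot'][0]]).as_matrix().round(3))"
```

```text
[ 0.59883882 -0.19499707  0.15463109] [-0.503  0.378  1.522 -0.     1.249 -0.784]
plaque top 9010 ((0.5996626615524292, -0.1888045221567154), (0.06206945702433586, 0.08629046380519867), 50.21788024902344) 0.17998942002833246
block top 12613 0.04336396859082009 ((0.6062331795692444, -0.22108688950538635), (0.08454901725053787, 0.1899367868900299), 17.64957618713379)
block all 17726 ((0.6128402352333069, -0.21874338388442993), (0.09488486498594284, 0.18342967331409454), 10.177474021911621)
[ 0.217      -0.12506239  0.82159108] [[-0.277  0.961 -0.002]
 [ 0.961  0.277  0.001]
 [ 0.002 -0.002 -1.   ]]
```

View pics/w2.png

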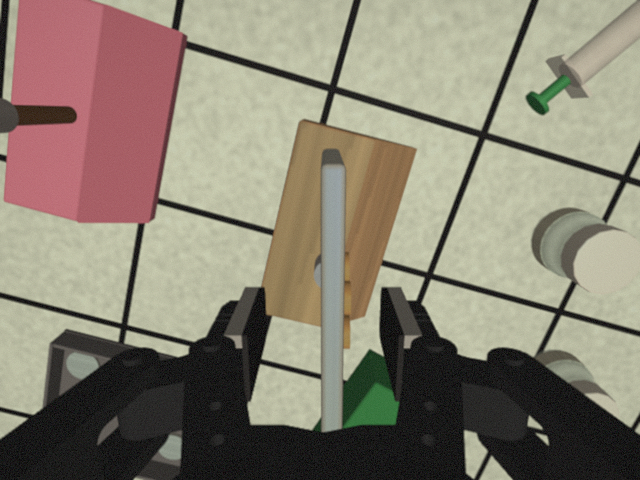

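The plaque sits between the open fingers at column 333, with the fingers at 265 and 383. The brass flower is on the right, over the slope. I'll centre the gripper and close.

Call:
{"op": "apply_moves", "data": {"moves": [{"jaw": 0.5, "offset": [-3.5, 2.3, -3], "rot": [0, 0, 0]}, {"jaw": 0.2, "offset": [0, 0, 0], "rot": [0, 0, 0]}, {"jaw": 0.2, "offset": [0, 0, 0], "rot": [0, 0, 0]}, {"jaw": 0.2, "offset": [0, 0, 0], "rot": [0, 0, 0]}, {"jaw": 0.2, "offset": [0, 0, 0], "rot": [0, 0, 0]}]}}

```text
time_s: 4.45
eef_pos: [0.6043, -0.1989, 0.1614]
eef_rot: [-0.0, 0.601, 0.799, -0.0]
wrist_force: [0.3, -0.5, -0.1]
opening: 0.194
grasp_force: 0.0
```

Call:
{"op": "apply_moves", "data": {"moves": [{"jaw": 0.2, "offset": [1.5, -1.9, 3], "rot": [0, 0, 0]}, {"jaw": 0.2, "offset": [0, 0, 0], "rot": [0, 0, 0]}, {"jaw": 0, "offset": [0, 0, 0], "rot": [0, 0, 0]}, {"jaw": 0, "offset": [0, 0, 0], "rot": [0, 0, 0]}, {"jaw": 0, "offset": [0, 0, 0], "rot": [0, 0, 0]}]}}

```text
time_s: 5.08
eef_pos: [0.6029, -0.1976, 0.1585]
eef_rot: [0.001, 0.601, 0.799, 0.001]
wrist_force: [4.8, 3.3, -0.8]
opening: 0.072
grasp_force: 71.6
```

Call:
{"op": "apply_moves", "data": {"moves": [{"jaw": 0, "offset": [0, 0, 0], "rot": [0, 0, 9.7]}, {"jaw": 0, "offset": [0, 0, 0], "rot": [0, 0, 9.7]}, {"jaw": 0, "offset": [0, 0, 0], "rot": [0, 0, 9.7]}, {"jaw": 0, "offset": [0, 0, 0], "rot": [0, 0, 9.7]}, {"jaw": 0, "offset": [0, 0, 0], "rot": [0, 0, 9.7]}]}}

```text
time_s: 5.7
eef_pos: [0.6033, -0.1976, 0.1585]
eef_rot: [0.001, 0.878, 0.479, 0.001]
wrist_force: [5.7, 2.5, -2.2]
opening: 0.073
grasp_force: 71.4
```

Low force, so I'll continue.

Call:
{"op": "apply_moves", "data": {"moves": [{"jaw": 0, "offset": [0, 0, 0], "rot": [0, 0, 9.7]}, {"jaw": 0, "offset": [0, 0, 0], "rot": [0, 0, 9.7]}, {"jaw": 0, "offset": [0, 0, 0], "rot": [0, 0, 9.7]}, {"jaw": 0, "offset": [0, 0, 0], "rot": [0, 0, 9.7]}, {"jaw": 0, "offset": [0, 0, 0], "rot": [0, 0, 9.7]}]}}

```text
time_s: 6.32
eef_pos: [0.6034, -0.198, 0.1585]
eef_rot: [0.0, 0.997, 0.077, 0.001]
wrist_force: [6.9, 1.1, -2.9]
opening: 0.068
grasp_force: 71.3
```

Call:
{"op": "apply_moves", "data": {"moves": [{"jaw": 0, "offset": [0, 0, 0], "rot": [0, 0, 9.7]}, {"jaw": 0, "offset": [0, 0, 0], "rot": [0, 0, 9.7]}, {"jaw": 0, "offset": [0, 0, 0], "rot": [0, 0, 9.7]}, {"jaw": 0, "offset": [0, 0, 0], "rot": [0, 0, 9.7]}, {"jaw": 0, "offset": [0, 0, 0], "rot": [0, 0, 9.7]}]}}

```text
time_s: 6.95
eef_pos: [0.6033, -0.1983, 0.1585]
eef_rot: [-0.0, 0.941, -0.34, 0.001]
wrist_force: [7.2, 0.3, -2.2]
opening: 0.07
grasp_force: 71.3
```

Call:
{"op": "apply_moves", "data": {"moves": [{"jaw": 0, "offset": [0, 0, 0], "rot": [0, 0, 9.7]}, {"jaw": 0, "offset": [0, 0, 0], "rot": [0, 0, 9.7]}, {"jaw": 0, "offset": [0, 0, 0], "rot": [0, 0, 9.7]}, {"jaw": 0, "offset": [0, 0, 0], "rot": [0, 0, 9.9]}, {"jaw": 0, "offset": [0, 0, 0], "rot": [0, 0, 9.7]}]}}

```text
time_s: 7.58
eef_pos: [0.6029, -0.1984, 0.1585]
eef_rot: [-0.0, 0.717, -0.697, 0.001]
wrist_force: [5.1, 0.2, -1.4]
opening: 0.068
grasp_force: 71.4
```

```bash
python3 -c "
from h import *
o=ctrl.get_obs();m=R.from_quat(np.r_[o['eef_rot'][1:],o['eef_rot'][0]]).as_matrix();print(o['wrist_force'],o['q'],np.degrees(np.arctan2(m[1,1],m[0,1])))"
```

```text
[ 5.13960941  0.18607272 -1.42513356] [-5.04580222e-01  3.78030468e-01  1.51331384e+00  1.38606303e-04
  1.24831620e+00  2.60962156e+00] -178.4330850288818
```

Call:
{"op": "apply_moves", "data": {"moves": [{"jaw": 0, "offset": [0, 0, 0], "rot": [0, 0, 0]}, {"jaw": 0.4, "offset": [0, 0, 0], "rot": [0, 0, 0]}, {"jaw": 0.4, "offset": [0, 0, 0], "rot": [0, 0, 0]}, {"jaw": 0.4, "offset": [0, 0, 0], "rot": [0, 0, 0]}, {"jaw": 0.4, "offset": [0, 0, -10], "rot": [0, 0, 0]}]}}

```text
time_s: 8.2
eef_pos: [0.6012, -0.1978, 0.1674]
eef_rot: [0.0, 0.719, -0.695, -0.001]
wrist_force: [0.9, -0.1, -0.0]
opening: 0.398
grasp_force: 0.0
```

Call:
{"op": "apply_moves", "data": {"moves": [{"jaw": 0.4, "offset": [0, 0, -30], "rot": [0, 0, 0]}, {"jaw": 0.4, "offset": [0, 0, -40], "rot": [0, 0, 0]}, {"jaw": 1, "offset": [0, 0, -40], "rot": [0, 0, 0]}, {"jaw": 1, "offset": [0, 0, -30], "rot": [0, 0, 0]}, {"jaw": 1, "offset": [0, 0, 0], "rot": [0, 0, 0]}]}}

```text
time_s: 8.82
eef_pos: [0.6034, -0.1988, 0.3125]
eef_rot: [-0.001, 0.719, -0.695, 0.003]
wrist_force: [0.4, 0.5, 0.1]
opening: 0.993
grasp_force: 0.0
```

```bash
python3 - <<'E'
from h import *
wrist('pics/w3.png');o=ctrl.get_obs();print(o['wrist_force'])
f=np.load("pics/w3.png.npz");P=f["P"]
im=cv2.imread("pics/w3.png");hsv=cv2.cvtColor(im,cv2.COLOR_BGR2HSV)[f["v"],f["u"]]
s=(np.hypot(P[:,0]-.602,P[:,1]+.199)<.085)&(P[:,2]>.006)&(P[:,2]<.055)&(hsv[:,0]<25)&(hsv[:,1]>60)
print(cv2.minAreaRect(P[s][:,:2].astype(np.float32)))
a,d=ctrl.camera("side");cv2.imwrite("pics/s2.png",cv2.resize(cv2.cvtColor(a,cv2.COLOR_RGB2BGR)[180:340,180:560],None,fx=2,fy=2))
E
```

```text
[ 0.60342712 -0.19884014  0.31250288] [-0.505  0.257  1.353 -0.     1.524  2.604]
plaque top 1837 ((0.602375864982605, -0.19834913313388824), (0.007659528404474258, 0.11958243697881699), 1.7369056940078735) 0.171440592571649
block top 5623 0.043106384787852434 ((0.6035983562469482, -0.2223004400730133), (0.08785408735275269, 0.18865299224853516), 17.456043243408203)
block all 8260 ((0.6114979982376099, -0.2194431722164154), (0.0954437404870987, 0.18119996786117554), 9.55103874206543)
[-0.27658041 -0.64439168 -0.78974985]
((0.6074441075325012, -0.1979791671037674), (0.08034079521894455, 0.13002367317676544), 2.0418283939361572)
```

View pics/w3.png

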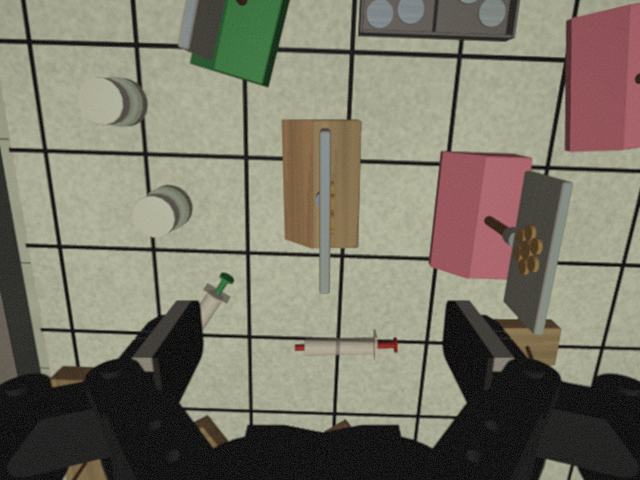

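View pics/s2.png

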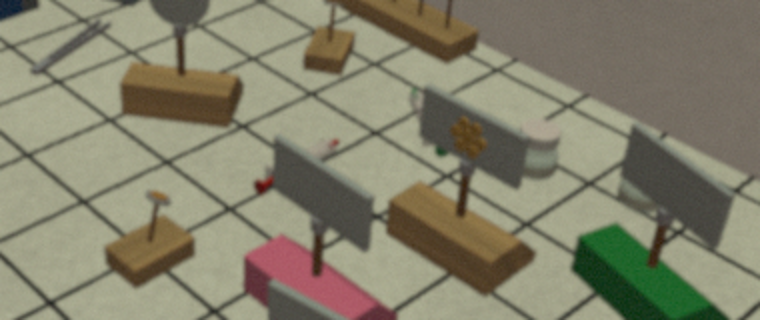

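The flower now faces the near, upright side: it is at crop (467,138) in the side view. The plain back looks over the slope, and the plaque is at 1.7° against the block's 1.9–2.0°. The gripper is clear.

```bash
python3 -c "
from bench import ctrl
print(ctrl.hand_in())"
```

```text
the job is handed in; nothing more can be done
None
```

The plaque is turned half a turn: its plain back looks out over the slope, within about 0.3° of parallel to the block's long edges by my measurement; I left the medallion alone and handed the job in at about 9 s.

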